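Reorder the empty parts bin

ROBOT

A 6-joint arm with a two-finger parallel gripper is mounted at the origin on the work surface. World frame = base frame: x ahead of the robot, y to its left, z up, the work surface at z = 0. Lengths are in m, angles in rad, forces in N, time in s.
With the tool pointing down it reaches from about 0.35 to 0.775 m from the base axis. Payload 5.5 kg.
Tool frame: the origin (TCP) lies on the centre line of the jaws, within the pads' length; the fingertips stand 11 mm ahead of it and the grasp point (between the pads) lies 8 mm behind it; z points along the fingers, y is the line along which they close (so a half turn about z gives the same grasp; the last joint's range is limited). The gripper opens to 85 mm and grips with 20 to 120 N. Pads are 22 mm wide; open, the fingers measure 114 mm over their backs; the gripper's body (76 mm by 85 mm) begins 54 mm behind the grasp point. The pads swing forward as they close: fully open they stand 13 mm farther back than shut.
Start: joints at [1.091, 0.313, 0.046, 1.304, 0, 1.431], TCP at [0.192, 0.542, 0.242] pointing down, gripper open.
Joint ranges: [-2.76, 2.76], [-0.86, 1.69], [-1.03, 1.26], [-2.2, 2.34], [-1.47, 1.5], [-3.14, 3.14]. Speed limits (rad/s): [2.57, 2.57, 3.14, 3.14, 3.14, 3.14].

INTERFACE

Orientations are given as a unit quaternion [w, x, y, z].
In Python, from workcell import get_state, eyes, env gives the robot as it stands.
- The arm moves only by the shell command python3 -m inch 'ROWS' [OPENING] [FORCE]. ROWS is JSON, one flat list of numbers, 4 for each row, row after row: the shift along the tool's x, y, z in cm, then the turn about the tool's z in rad. A call has exactly 5 rows; each row shifts and turns the commanded pose from where the row before left it, along the tool's axes as they then stand; what a row does not reach is not made up. A row lasts 1/12 s, in which the tool goes at most 41.7 mm and 7.16 degrees, less where a joint would pass 70% of its speed; a pose out of reach is approached as far as the arm can. A call is refused whole if a number of a shift passes 4.17 or a number of a turn 0.125, either way. A call with a gripper value outside its range is refused whole. OPENING is the opening, from -1 (shut) to 1 (fully open), set as the call begins (- or left out, the last holds). The fingers move at their own pace and stop on an object; FORCE is the grip in N (left out, the last holds). Time passes only in rows, so rows that do not move let the fingers close, or fill a call up. It gives the time, the measured TCP pose, the force, the opening and the grip force at its end, in the units of the state.
- get_state(): the state, without advancing time (a new reading comes with each control period).
- eyes.read_camera(name): name is "side" or "top"; returns the picture (400x640x3 uint8, red, green, blue); there is no depth.
- eyes.camera_info(name): a dict with "fovy" (degrees; the focal length in pixels is half the picture's height over the tangent of half this angle, whatever the lens; pixels are square), "cx", "cy" (the principal point, pixels), "xyz" and "orientation" of the camera in the world. Camera axes: x right, y down, z forward; pixel columns grow to the right and rows downward; lengths in m; the calibration is good to about 2 mm. A picture is of the moment at which its call begins. camera_info takes no time and is no camera call.
- env.hand_in(): hands the job in; it is judged then, once.
The state is a dict: "clock": time; "joint_pos": joint angles; "qvel": joint speeds; "tau": joint torques, N m; "tcp_pos": TCP position; "orientation": TCP orientation; "wrist_force": force on the tool from outside, world axes, zero at the start; "ft_torque": the same for the moment, N m; "finger_gap": finger opening in m; "grip_force": force on a finger pad.
Only numpy, scipy, OpenCV 4.12 (cv2) and the standard library are available. Lean on these libraries where they do the work, as an engineer would, in place of code of your own. Each camera call takes 0.05 s, during which the arm holds its last target. There are 200 camera calls.

TASK

In the parts rack, find the bin that holds no part, only the flat reorder card, and with a fingertip gently press the reorder button straight in front of it fully home (it stays down), without touching the other bins' buttons. Then gently press the big round send button on the stock terminal and let it spring back up. Pick nothing up, leave every part and all the other loose things where they are, and finish clear of everything.

Things in the scene. Friction and masses are not known exactly. Their poses are not given: they have to be found in the camera images.
- rack: Fixed steel bin rack, 170 (x) x 384 (y) mm: four open bins in a row along its y, 95 mm apart, 91 x 121 mm inside, walls 55 mm high. Along its robot side (own -x) runs a rail 45 mm deep, 40 mm high, with four like round reorder buttons, one straight in front of each bin; nothing between rail and bin stands above the rail. Origin under its centre, z up.
- card: Flat pale rectangular reorder card, 70 x 50 x 4 mm, lying in the bin that has run out of parts (stuck down). It may lie in any of the four bins. Origin at the centre of its underside, z up.
- bin0_floor (a point): Centre of the inner floor of the leftmost (+y) bin, 6 mm above the table; frame as the rack's. The button of this bin lies 83 mm from it towards the rack's own -x.
- reorder0_top (a point): Centre of the top face of the reorder button in front of the leftmost (+y) bin: grey upright cylinder 22 mm in diameter, standing 14 mm above the rail (top 54 mm above the table) when up; moves with the button.
- reorder0 (a joint): Travel of that leftmost (+y) reorder button, m: 0 up, 0.010 fully home (top then 4 mm above the rail, on a hard stop: go slowly, about 10 mm/s, so as not to slam it). It slides down under about 3 N all the way and stays down where it is left; it cannot be pulled up again.
- bin1_floor (a point): Centre of the inner floor of the second from the left bin, 6 mm above the table; frame as the rack's. The button of this bin lies 83 mm from it towards the rack's own -x.
- reorder1_top (a point): Centre of the top face of the reorder button in front of the second from the left bin: grey upright cylinder 22 mm in diameter, standing 14 mm above the rail (top 54 mm above the table) when up; moves with the button.
- reorder1 (a joint): Travel of that second from the left reorder button, m: 0 up, 0.010 fully home (top then 4 mm above the rail, on a hard stop: go slowly, about 10 mm/s, so as not to slam it). It slides down under about 3 N all the way and stays down where it is left; it cannot be pulled up again.
- bin2_floor (a point): Centre of the inner floor of the third from the left bin, 6 mm above the table; frame as the rack's. The button of this bin lies 83 mm from it towards the rack's own -x.
- reorder2_top (a point): Centre of the top face of the reorder button in front of the third from the left bin: grey upright cylinder 22 mm in diameter, standing 14 mm above the rail (top 54 mm above the table) when up; moves with the button.
- reorder2 (a joint): Travel of that third from the left reorder button, m: 0 up, 0.010 fully home (top then 4 mm above the rail, on a hard stop: go slowly, about 10 mm/s, so as not to slam it). It slides down under about 3 N all the way and stays down where it is left; it cannot be pulled up again.
- bin3_floor (a point): Centre of the inner floor of the rightmost (-y) bin, 6 mm above the table; frame as the rack's. The button of this bin lies 83 mm from it towards the rack's own -x.
- reorder3_top (a point): Centre of the top face of the reorder button in front of the rightmost (-y) bin: grey upright cylinder 22 mm in diameter, standing 14 mm above the rail (top 54 mm above the table) when up; moves with the button.
- reorder3 (a joint): Travel of that rightmost (-y) reorder button, m: 0 up, 0.010 fully home (top then 4 mm above the rail, on a hard stop: go slowly, about 10 mm/s, so as not to slam it). It slides down under about 3 N all the way and stays down where it is left; it cannot be pulled up again.
- terminal: Fixed grey stock terminal, 110 (x) x 100 (y) mm, 45 mm high, with an upright screen strip 12 mm thick and 90 mm high along its far (+x) edge, its face 58 mm behind the send button's centre. Stands to the left or to the right of the rack. Origin under its centre, z up.
- send_top (a point): Centre of the top face of the send button, the one big round grey button (40 mm in diameter) in a black housing on the terminal, its top 67 mm above the table when up; pressed straight down.
- send (a joint): Travel of the send button, m: 0 up, 0.006 fully down, against a spring that needs about 5 N; it springs back up when let go.
- piston: Loose aluminium piston, 58 mm diameter, 55 mm high, in one of the bins. Origin under its centre. Leave alone.
- bearing: Loose steel bearing ring, 62 mm outside, 28 mm bore, 18 mm high, in one of the bins. Origin under its centre. Leave alone.
- filter: Loose white oil-filter canister, 60 mm diameter, 74 mm high, in one of the bins. Origin under its centre. Leave alone.
- carton: Loose cardboard carton, 100 x 90 x 70 mm high, on the other side of the rack from the terminal. Origin under its centre. Leave alone.
- tape: Loose blue tape measure, 65 x 35 x 60 mm high, on the table near the robot, left. Origin under its centre. Leave alone.
- bushing: Loose dark steel bushing, 54 mm diameter, 40 mm high, on the table near the robot, right. Origin under its centre. Leave alone.
- wrench: Loose steel wrench, 160 mm long, lying on the table behind the rack. Leave alone.

How it is judged:
By the outcome, as a careful person would: the job done as asked, in the order asked, and still so for the second after the job is handed in, with the robot touching nothing.
It also fails if it takes over 38 s, if anything falls off the work surface, if the arm or the gripper's body presses on something with over 40 N, if the wrist force passes 120 N, or if a joint passes its speed limit or range.

## Working session

There is one attempt and no reset: what is moved stays moved. The work goes in short steps, Python scripts to look and compute and a shell command to move; the robot and the scene stay as the last step left them, time stands still between calls to the robot, and variables do not carry over. Pictures are saved under pics/ and viewed, at most 10 in all, crops included, and the job is handed in when it is done.

```bash
mkdir -p pics
python3 - <<'E'
from workcell import get_state, eyes
import cv2
for n in ("top","side"):
    cv2.imwrite(f"pics/{n}0.png",eyes.read_camera(n)[:,:,::-1]); print(n,eyes.camera_info(n))
s=get_state(); print(s)
E
```

```text
top {'fovy': 46.20668902419712, 'cx': 321.7801219294936, 'cy': 205.1855169538388, 'xyz': array([ 0.44584446, -0.00450824,  1.17390699]), 'orientation': array([-0.01815339,  0.70802377, -0.70515616,  0.03357963])}
side {'fovy': 51.48281810832786, 'cx': 320.36737632211015, 'cy': 202.2765330878786, 'xyz': array([0.44169325, 0.80241464, 0.92006744]), 'orientation': array([ 0.01781543, -0.0590844 ,  0.92470541, -0.37564818])}
{'clock': 0.1, 'joint_pos': array([ 1.09140074e+00,  3.13925284e-01,  4.50907055e-02,  1.30357416e+00,
       -3.45751766e-06,  1.43121953e+00]), 'qvel': array([-0.00107486, -0.00156164,  0.00332589, -0.00079582,  0.00157032,
        0.00035906]), 'tau': array([ 2.13553081e-03, -4.81726062e+01,  2.99245012e+01,  1.27118756e-02,
       -1.66647692e-04,  2.20287046e-05]), 'tcp_pos': array([0.19145528, 0.54173674, 0.24149725]), 'orientation': array([-2.43898525e-04,  1.69092995e-01,  9.85599771e-01, -7.68428483e-04]), 'wrist_force': array([ 0.56890854,  0.35550962, -0.08541528]), 'ft_torque': array([-0.02524923, -0.01930433,  0.06190489]), 'grip_force': 0.0, 'finger_gap': 0.08584717600070522}
```

View pics/top0.png

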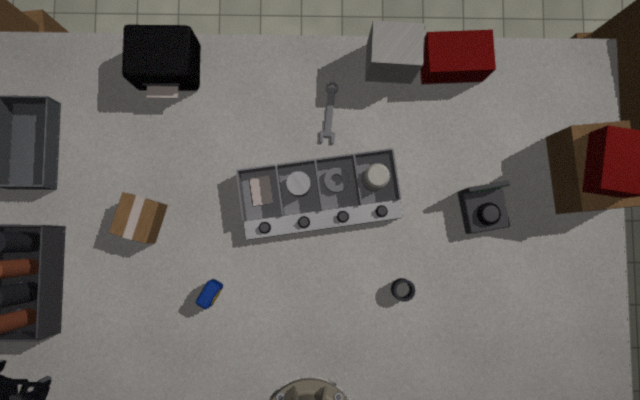

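View pics/side0.png

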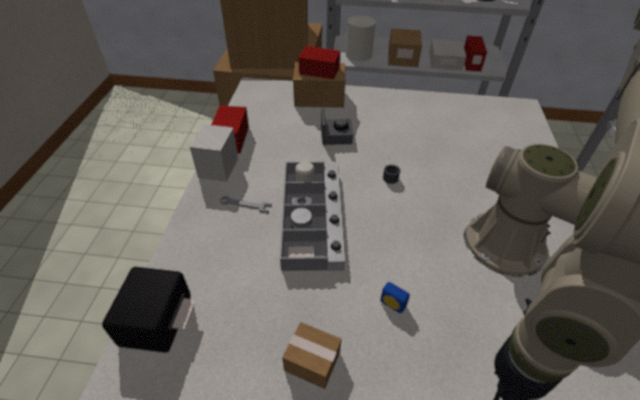

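The card is in the leftmost bin at top (260,190), with its button at (264,228). The send button is at top (488,214), and in the side view at (341,125). I'll measure these precisely.

```bash
cat > h.py <<'E'
import numpy as np, cv2
from scipy.spatial.transform import Rotation as R
from workcell import eyes
def ray(n,u,v):
    c=eyes.camera_info(n); f=200/np.tan(np.radians(c["fovy"]/2)); q=c["orientation"]
    return np.array(c["xyz"]), R.from_quat([*q[1:],q[0]]).apply([(u-c["cx"])/f,(v-c["cy"])/f,1])
def onz(n,u,v,z):
    o,d=ray(n,u,v); return (o+d*(z-o[2])/d[2]).round(4)
def cross(a,b):
    (o,d),(p,e)=ray("top",*a),ray("side",*b)
    t=np.linalg.lstsq(np.c_[d,-e],p-o,rcond=None)[0]
    return ((o+t[0]*d+p+t[1]*e)/2).round(4), np.linalg.norm(o+t[0]*d-p-t[1]*e).round(4)
E
python3 - <<'E'
import cv2,numpy as np
from h import *
t=cv2.imread("pics/top0.png"); s=cv2.imread("pics/side0.png")
for p,z in [((264,228),.054),((304,222),.054),((343,216),.054),((381.5,211),.054),((488,214),.067)]: print(p,onz("top",*p,z))
for p,z in [((336,246),.054),((334,219),.054),((333,196),.054),((332,175),.054),((341,125),.067)]: print(p,onz("side",*p,z))
r=lambda im,x0,x1,y0,y1,k:cv2.resize(im[y0:y1,x0:x1],None,fx=k,fy=k,interpolation=cv2.INTER_CUBIC)
a=r(t,240,400,195,245,5); b=cv2.hconcat([r(t,450,520,175,235,5),r(s,310,360,105,165,5),r(s,318,348,220,280,5)])
b=cv2.copyMakeBorder(b,0,0,0,800-b.shape[1],cv2.BORDER_CONSTANT)
cv2.imwrite("pics/crops.png",cv2.convertScaleAbs(cv2.vconcat([a,b]),alpha=2))
E
```

```text
(264, 228) [0.4729 0.1086 0.054 ]
(304, 222) [0.4875 0.0135 0.054 ]
(343, 216) [ 0.5023 -0.0797  0.054 ]
(381.5, 211) [ 0.5147 -0.1723  0.054 ]
(488, 214) [ 0.5079 -0.4249  0.067 ]
(336, 246) [0.4744 0.1203 0.054 ]
(334, 219) [0.4892 0.0257 0.054 ]
(333, 196) [ 0.5012 -0.0647  0.054 ]
(332, 175) [ 0.5137 -0.1563  0.054 ]
(341, 125) [ 0.5083 -0.406   0.067 ]
```

View pics/crops.png

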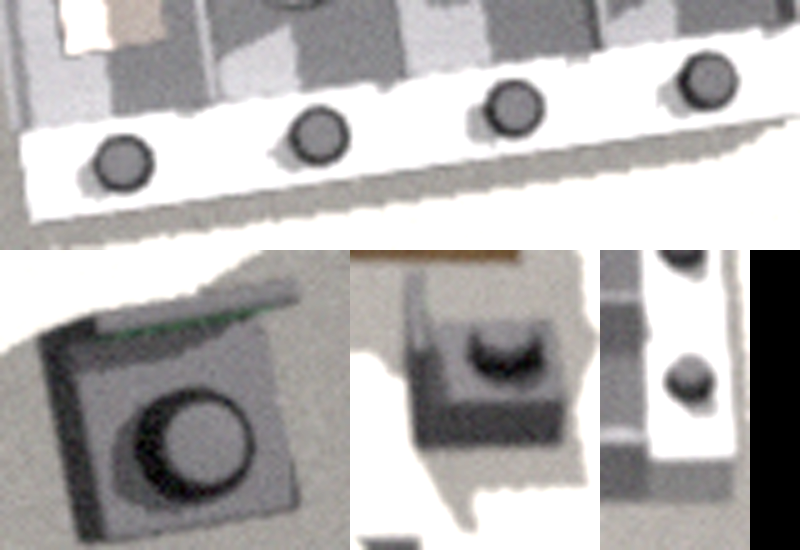

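Run:
```python
from h import *
B=[(124.5,162),(319,135),(515,107),(709,80)]
P=np.array([onz("top",x/5+240-.4,y/5+195-.4,.054) for x,y in B]); print(P)
yaw=np.arctan2(*(P[3]-P[0])[[0,1]]); d=(P[0]-P[3])[:2]; print("yaw",np.arctan2(-d[0],d[1]),np.linalg.norm(d)/3)
print("send top",onz("top",210/5+450-.4,194/5+175-.4,.067),"side",onz("side",(507-350)/5+310-.4,(338-250)/5+105-.4,.067))
print("b0 side",onz("side",335.6,243.6,.054))
from workcell import get_state
s=get_state();q=s["orientation"];M=R.from_quat([*q[1:],q[0]]);print(M.as_matrix().round(3))
```

```text
[[ 0.4753  0.1074  0.054 ]
 [ 0.4885  0.0149  0.054 ]
 [ 0.5023 -0.0788  0.054 ]
 [ 0.5157 -0.172   0.054 ]]
yaw 0.14360028910581252 0.09410190693545423
send top [ 0.5094 -0.4335  0.067 ] side [ 0.5098 -0.4228  0.067 ]
b0 side [0.4762 0.1124 0.054 ]
[[-0.943  0.333 -0.001]
 [ 0.333  0.943 -0.001]
 [ 0.    -0.002 -1.   ]]
```

```bash
python3 -m inch '[-2.75,-2.09,0,0,-2.75,-2.09,0,0,-2.75,-2.09,0,0,-2.75,-2.09,0,0,-2.75,-2.09,0,0]' -1 20
python3 -m inch '[-2.75,-2.09,0,0,-2.75,-2.09,0,0,-2.75,-2.09,0,0,-2.75,-2.09,0,0,-2.75,-2.09,0,0]'; python3 -c "from workcell import *;print(get_state()['joint_pos'].round(2))"
```

```text
clock: 0.52
tcp_pos: [0.2867, 0.3963, 0.2419]
orientation: [-0.0, 0.169, 0.986, -0.0]
wrist_force: [1.1, 0.5, -0.3]
finger_gap: 0.0257
grip_force: 0.0
clock: 0.93
tcp_pos: [0.3816, 0.2518, 0.2421]
orientation: [-0.0, 0.169, 0.986, -0.0]
wrist_force: [-0.0, 0.4, 0.8]
finger_gap: -0.0
grip_force: 0.0
[ 0.41  0.09 -0.24  1.25  0.    0.75]
```

```bash
python3 -m inch '[-2.75,-2.09,0,0,-2.75,-2.09,0,0,-2.75,-2.09,0,0,-2.75,-2.09,0,0,-2.75,-2.09,0,0]'
python3 -m inch '[0,0,3,0,0,0,3,0,0,0,3,0,0,0,3,0,0,0,2.2,0]'
python3 -m inch '[0,0,0,0,0,0,0,0,0,0,0,0,0,0,0,0,0,0,0,0]'
python3 - <<'E'
from h import *
t=eyes.read_camera("top")[:,:,::-1]; s=eyes.read_camera("side")[:,:,::-1]
r=lambda im,x0,x1,y0,y1,k:cv2.resize(im[y0:y1,x0:x1],None,fx=k,fy=k,interpolation=cv2.INTER_CUBIC)
cv2.imwrite("pics/b.png",cv2.convertScaleAbs(cv2.hconcat([r(t,220,300,180,280,4),r(s,290,390,170,270,4)]),alpha=2))
E
```

```text
clock: 1.35
tcp_pos: [0.4765, 0.1074, 0.242]
orientation: [-0.0, 0.169, 0.986, 0.0]
wrist_force: [0.7, 0.6, 0.9]
finger_gap: 0.0005
grip_force: 0.0
clock: 1.77
tcp_pos: [0.4746, 0.1087, 0.0976]
orientation: [-0.001, 0.169, 0.986, -0.0]
wrist_force: [0.1, 0.3, 0.2]
finger_gap: -0.0001
grip_force: 0.0
clock: 2.18
tcp_pos: [0.4775, 0.1093, 0.1021]
orientation: [0.002, 0.169, 0.986, 0.0]
wrist_force: [-0.3, 0.5, 0.7]
finger_gap: 0.0003
grip_force: 0.0
```

View pics/b.png

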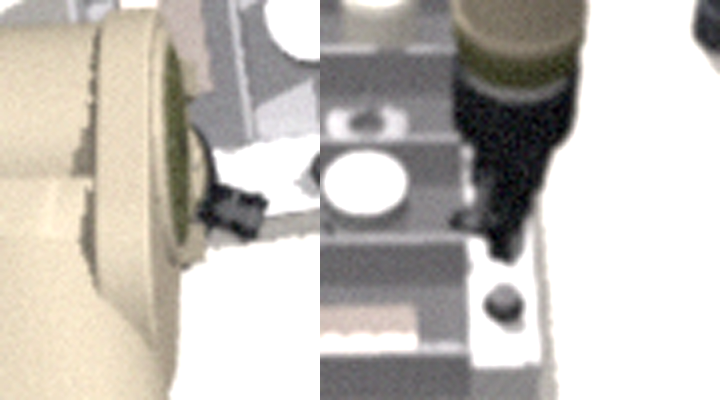

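The card bin is confirmed empty and the fingertip is directly above button 0 in the side view (tip at side px ~(336,235), button at ~(336,244)). I'll check how well they line up in y.

Run:
```python
from h import *
from workcell import get_state
print("tip",onz("side",336.2-.4,235.3-.4,.089),"btn",onz("side",336.2-.4,243.8-.4,.054)); print(get_state()["tcp_pos"])
```

```text
tip [0.4771 0.1116 0.089 ] btn [0.4758 0.1117 0.054 ]
[0.47703441 0.10921175 0.10158923]
```

```bash
python3 -m inch '[0,0,0.6,0,0,0,0.6,0,0,0,0.6,0,0,0,0.4,0,0,0,0.3,0]'
for i in 1 2 3; do python3 -m inch '[0,0,0.08,0,0,0,0.08,0,0,0,0.08,0,0,0,0.08,0,0,0,0.08,0]'|egrep 'tcp|force'; done
```

```text
clock: 2.7
tcp_pos: [0.4754, 0.1091, 0.0742]
orientation: [-0.001, 0.169, 0.986, -0.0]
wrist_force: [0.6, 0.4, 0.8]
finger_gap: -0.0002
grip_force: 0.0
tcp_pos: [0.4763, 0.1091, 0.0714]
wrist_force: [0.1, -0.4, 0.2]
grip_force: 0.0
tcp_pos: [0.4761, 0.1091, 0.0672]
wrist_force: [0.1, 0.1, -0.3]
grip_force: 0.0
tcp_pos: [0.4761, 0.1091, 0.0634]
wrist_force: [-0.6, -0.4, 2.5]
grip_force: 1.2
```

Contact at z≈0.064. The hard stop should be near 0.055.

```bash
for i in 1 2; do python3 -m inch '[0,0,0.08,0,0,0,0.08,0,0,0,0.08,0,0,0,0.08,0,0,0,0.08,0]'|egrep 'tcp|wrist'; done
```

```text
tcp_pos: [0.4761, 0.1091, 0.0593]
wrist_force: [-0.4, 0.1, 2.5]
tcp_pos: [0.4762, 0.1091, 0.0552]
wrist_force: [-0.6, 0.2, 2.7]
```

```bash
python3 -m inch '[0,0,0.04,0,0,0,0.04,0,0,0,0.04,0,0,0,0.0,0,0,0,0.0,0]'|egrep 'tcp|wrist'
```

```text
tcp_pos: [0.4761, 0.1091, 0.0549]
wrist_force: [-3.2, -0.3, 9.9]
```

```bash
python3 -m inch '[0,0,-0.2,0,0,0,-0.8,0,0,0,-2,0,0,0,-3,0,0,0,-3,0]'|egrep 'tcp|wrist'
python3 -m inch '[0,0,-3,0,0,0,-2,0,0,0,0,0,0,0,0,0,0,0,0,0]'|egrep 'tcp|wrist'
for i in 1; do python3 -m inch '[-1.41,-3.32,0,0,-1.41,-3.32,0,0,-1.41,-3.32,0,0,-1.41,-3.32,0,0,-1.41,-3.32,0,0]'|egrep 'tcp|wrist'; 
python3 -m inch '[-1.41,-3.32,0,0,-1.41,-3.32,0,0,-1.41,-3.32,0,0,-1.41,-3.32,0,0,-1.41,-3.32,0,0]'|egrep 'tcp|wrist'; 
python3 -m inch '[-1.41,-3.32,0,0,-1.41,-3.32,0,0,-1.41,-3.32,0,0,-1.41,-3.32,0,0,-1.41,-3.32,0,0]'|egrep 'tcp|wrist'; done
python3 -m inch '[0,0,0,0,0,0,0,0,0,0,0,0,0,0,0,0,0,0,0,0]'
python3 - <<'E'
from h import *
t=eyes.read_camera("top")[:,:,::-1]; s=eyes.read_camera("side")[:,:,::-1]
r=lambda im,x0,x1,y0,y1,k:cv2.resize(im[y0:y1,x0:x1],None,fx=k,fy=k,interpolation=cv2.INTER_CUBIC)
cv2.imwrite("pics/c.png",cv2.convertScaleAbs(cv2.vconcat([r(t,235,415,145,245,4),cv2.hconcat([r(t,430,520,170,220,4),r(s,300,390,120,170,4)])]),alpha=2))
from workcell import get_state
print(get_state()["joint_pos"].round(2))
cv2.imwrite("pics/d.png",cv2.convertScaleAbs(cv2.hconcat([r(s,300,400,60,160,4),r(s,280,370,150,250,4)]),alpha=2))
E
```

```text
tcp_pos: [0.4751, 0.109, 0.1446]
wrist_force: [1.8, 0.2, 0.3]
tcp_pos: [0.4757, 0.1091, 0.1935]
wrist_force: [-0.7, -0.6, -0.6]
tcp_pos: [0.486, -0.0721, 0.1924]
wrist_force: [0.3, 0.1, 0.4]
tcp_pos: [0.4973, -0.2522, 0.1921]
wrist_force: [0.8, -0.6, 0.3]
tcp_pos: [0.5086, -0.432, 0.1917]
wrist_force: [0.4, 0.1, -0.6]
clock: 7.7
tcp_pos: [0.5096, -0.4294, 0.1939]
orientation: [-0.0, 0.168, 0.986, 0.0]
wrist_force: [0.4, 1.0, -0.2]
finger_gap: -0.0001
grip_force: 0.0
[-0.82  0.51  0.23  1.29  0.   -0.48]
```

View pics/c.png

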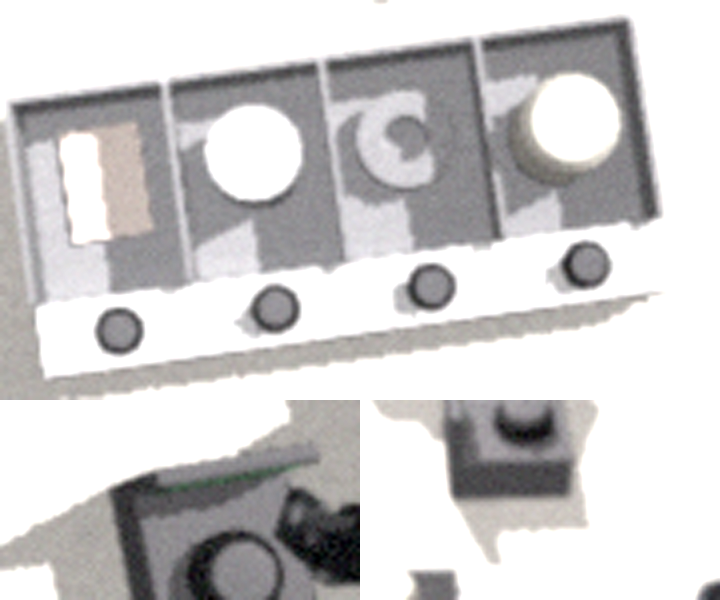

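View pics/d.png

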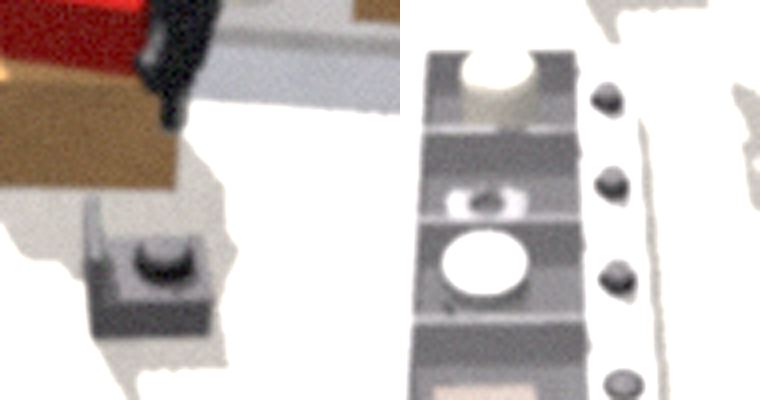

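Button 0 is now down: it casts no shadow and looks shorter. The other three buttons and the parts are unchanged. The tool is above send, so I'll press it.

```bash
python3 -m inch '[0,0,3,0,0,0,3,0,0,0,3,0,0,0,1,0,0,0,0.4,0]'|egrep 'tcp|wrist'
for i in 1 2 3; do python3 -m inch '[0,0,0.08,0,0,0,0.08,0,0,0,0.08,0,0,0,0.08,0,0,0,0.08,0]'|egrep 'tcp|wrist'; done
```

```text
tcp_pos: [0.5084, -0.4289, 0.0878]
wrist_force: [-0.4, 0.7, 0.2]
tcp_pos: [0.5101, -0.4316, 0.0875]
wrist_force: [0.1, -0.5, -0.4]
tcp_pos: [0.5095, -0.4309, 0.0819]
wrist_force: [0.4, -0.6, 0.6]
tcp_pos: [0.5095, -0.4309, 0.078]
wrist_force: [-0.5, 0.7, 2.1]
```

```bash
python3 -m inch '[0,0,0.08,0,0,0,0.08,0,0,0,0.08,0,0,0,0.08,0,0,0,0.08,0]'|egrep 'tcp|wrist'
python3 -m inch '[0,0,0.08,0,0,0,0.08,0,0,0,0.06,0,0,0,0.04,0,0,0,0.02,0]'|egrep 'tcp|wrist'
```

```text
tcp_pos: [0.5095, -0.4309, 0.0743]
wrist_force: [-1.7, 2.3, 3.4]
tcp_pos: [0.5096, -0.4309, 0.072]
wrist_force: [-1.8, 2.9, 9.2]
```

Fully down (6 mm travel, and the force rises at the stop). Release and lift clear.

```bash
python3 -m inch '[0,0,-0.15,0,0,0,-0.3,0,0,0,-0.5,0,0,0,-1.5,0,0,0,-3,0]'|egrep 'tcp|wrist'
python3 -m inch '[0,0,-3,0,0,0,-3,0,0,0,-2,0,0,0,0,0,0,0,0,0]'|egrep 'tcp|wrist'
python3 -m inch '[0,0,0,0,0,0,0,0,0,0,0,0,0,0,0,0,0,0,0,0]'|egrep 'clock|tcp|wrist'
python3 - <<'E'
from h import *
t=eyes.read_camera("top")[:,:,::-1]; s=eyes.read_camera("side")[:,:,::-1]
cv2.imwrite("pics/e.png",cv2.convertScaleAbs(cv2.hconcat([cv2.resize(t[0:400,100:520],(400,381)),cv2.resize(s[90:190,290:390],(381,381))]),alpha=2))
E
```

```text
tcp_pos: [0.5077, -0.429, 0.1219]
wrist_force: [0.2, -0.4, -0.8]
tcp_pos: [0.5102, -0.4317, 0.2071]
wrist_force: [0.3, -0.5, -0.2]
clock: 11.55
tcp_pos: [0.5092, -0.4306, 0.2048]
wrist_force: [0.2, -0.5, 0.1]
```

View pics/e.png

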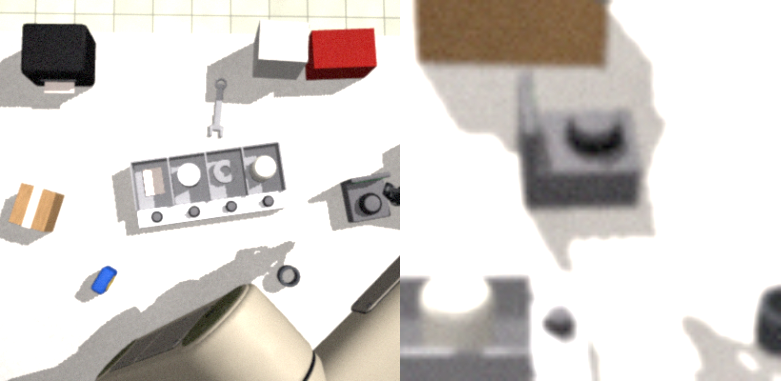

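Everything is in place: reorder button 0 is down, send is back up, the loose items haven't moved and the tool is clear.

```bash
python3 -c "from workcell import env;print(env.hand_in())"
```

```text
the job is handed in; nothing more can be done
None
```

The card was in the leftmost bin; I pressed that bin's reorder button fully home, pressed send and let it spring back, and handed the job in with the arm clear and nothing else moved.

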